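# Sort the restored brass fittings into their sample trays

### The arm

A 6-joint arm with a two-finger parallel gripper is mounted at the origin on the work surface. World frame = base frame: x ahead of the robot, y to its left, z up, the work surface at z = 0. Lengths are in m, angles in rad, forces in N, time in s.
With the tool pointing down it reaches from about 0.35 to 0.775 m from the base axis. Payload 5.5 kg.
Tool frame: the origin (TCP) lies at the very end of the fingers, on their centre line; the grasp point (between the pads) lies 19 mm behind it; z points along the fingers, y is the direction in which the jaws open and shut (so a half turn about z gives the same grasp; the last joint's range is limited). The gripper opens to 85 mm and grips with 20 to 120 N. Pads are 22 mm wide; open, the fingers measure 114 mm over their backs; the gripper's body (76 mm by 85 mm) begins 54 mm behind the grasp point. The pads swing forward as they close: fully open they stand 13 mm farther back than shut.
Start: joints at [1.19, 0.313, 0.046, 1.304, 0, 1.431], TCP at [0.137, 0.558, 0.231] pointing down, gripper open.
Joint ranges: [-2.76, 2.76], [-0.86, 1.69], [-1.03, 1.26], [-2.2, 2.34], [-1.47, 1.5], [-3.14, 3.14]. Speed limits (rad/s): [2.57, 2.57, 3.14, 3.14, 3.14, 3.14].

### API

Orientations are given as a unit quaternion [w, x, y, z].
In Python, from workcell import env gives the robot as it stands. The module is installed in compiled form; this text tells all that it offers.
- The arm moves only by the shell command python3 -m pendant 'ROWS' [FORCE]. ROWS is JSON, a list of rows, each an object with "fingers": the finger opening in mm, from 0 to 85.4; "delta_pos": the shift along the tool's x, y, z in mm, a list of three; "angular": the turn, a rotation vector about the tool's x, y, z in rad, a list of three. In form: [{"fingers": fingers, "delta_pos": [x, y, z], "angular": [ax, ay, az]}, ...]. A call has 1 to 12 rows; each row shifts and turns the commanded pose from where the row before left it, along the tool's axes as they then stand; what a row does not reach is not made up. A row lasts 1/10 s, in which the tool goes at most 50 mm and 8.59 degrees, less where a joint would pass 70% of its speed; a pose out of reach is approached as far as the arm can. A call is refused whole if a number of a shift passes 50 or a number of a turn 0.15, either way. A call with a gripper value outside its range is refused whole. The fingers move at their own pace and stop on an object; FORCE is the grip in N (left out, the last holds). Time passes only in rows, so rows that do not move let the fingers close. It gives the time, the measured TCP pose, the force and the opening at its end, in the units of the state.
- env.get_state(): the state, without advancing time (a new reading comes with each control period).
- env.read_camera(name): name is "side" or "top" or "wrist"; returns the picture (400x640x3 uint8, blue, green, red); there is no depth.
- env.camera_params(name): a dict with "fx", "fy", "cx", "cy" (pixels), "view" (4x4, takes a point from world to camera coordinates). Camera axes: x right, y up, looking along -z (the intrinsics and any distortion apply to the point x, -y, -z); pixel columns grow to the right and rows downward; lengths in m; the calibration is good to about 2 mm. A picture is of the moment at which its call begins: read the wrist's pose just before it. camera_params takes no time and is no camera call; for the wrist camera it gives the pose at the moment of the call.
- env.hand_in(): hands the job in, once; it reports no verdict.
The state is a dict: "clock": time; "joint_pos": joint angles; "qvel": joint speeds; "tau": joint torques, N m; "tcp_pos": TCP position; "orientation": TCP orientation; "wrist_force": force on the tool from outside, world axes, zero at the start; "ft_torque": the same for the moment, N m; "finger_gap": finger opening in m.
Only numpy, scipy, OpenCV 4.12 (cv2) and the standard library are available. Lean on these libraries where they do the work, as an engineer would, in place of code of your own. Each camera call takes 0.05 s, during which the arm holds its last target. There are 200 camera calls.

### The job

Sort the polished brass fittings on the restorer's bench into the three black trays, each into the open part of the tray whose ledge carries a sample of its kind: both feet standing upright, both hinge leaves flat on the tray floor beside each other with the screw heads up as now, and the rod, which first has to be rolled sideways out of the bench clip past its sprung flaps. Nothing may lie on top of another part or on a rim, and the white jar stays standing where it is.

Things in the scene. Friction and masses are not known exactly. Their poses are not given: they have to be found in the camera images.
- foot_a: Turned solid brass furniture foot, standing upright: 34 mm high, flange 32 mm across at the bottom (6 mm high), narrow neck 18 mm across, above it a round bead 26 mm across from 19 to 29 mm height (grip it there). About 90 g. Origin: centre of its underside, z up. Identical to the other foot.
- foot_b: Turned solid brass furniture foot, standing upright: 34 mm high, flange 32 mm across at the bottom (6 mm high), narrow neck 18 mm across, above it a round bead 26 mm across from 19 to 29 mm height (grip it there). About 90 g. Origin: centre of its underside, z up. Identical to the other foot.
- leaf_a: Cast brass hinge leaf lying flat with its screw heads up: 50 mm long (own x) by 28 mm wide (own y); a plate 8 mm thick with a 12 mm thick round hinge barrel along the whole +y long edge. About 80 g. Grip it across its 28 mm width. Origin: centre of the underside of the 50 x 28 mm outline, z up. Identical to the other leaf.
- leaf_b: Cast brass hinge leaf lying flat with its screw heads up: 50 mm long (own x) by 28 mm wide (own y); a plate 8 mm thick with a 12 mm thick round hinge barrel along the whole +y long edge. About 80 g. Grip it across its 28 mm width. Origin: centre of the underside of the 50 x 28 mm outline, z up. Identical to the other leaf.
- rod: Plain round brass rod, 16 mm diameter, 96 mm long, 100 g. Origin: middle of its axis; own y runs along it. At the start it lies level in the clip, axis 34 mm above the bench, its middle 58 mm free for the fingers between the clip's posts (base plate top 24 mm below the axis). Move it level about 35 mm to the clip's -x (2 rising to about 7 N), then lift.
- clip: Fixed clip: base plate 74 (own x) x 100 mm (y), 10 mm thick; two posts 50 mm high, 10 mm wide, at y = -34 and +34 mm, hold the rod along y at x = 0. On +x a fixed jaw whose lip covers the rod's top (no pulling straight up); on -x each post has a bare steel sprung flap, hinged 14 mm up, top 32 mm up, that folds outward to -x as the rod is pushed over it. Origin: underside centre.
- tray_feet: Fixed black open tray, 110 (own x) x 150 mm (y) outside, walls 4 mm thick, 22 mm high, floor 4 mm thick. Outside its +x wall is a ledge 40 mm deep, 18 mm high, with a standing foot (34 mm) fastened on as the sample of its kind (does not come off). Origin: under the centre of the open part, on the bench. The trays differ only in sample and change places.
- tray_leaves: Fixed black open tray, 110 (own x) x 150 mm (y) outside, walls 4 mm thick, 22 mm high, floor 4 mm thick. Outside its +x wall is a ledge 40 mm deep, 18 mm high, with a hinge leaf lying flat fastened on as the sample of its kind (does not come off). Origin: under the centre of the open part, on the bench. The trays differ only in sample and change places.
- tray_rods: Fixed black open tray, 110 (own x) x 150 mm (y) outside, walls 4 mm thick, 22 mm high, floor 4 mm thick. Outside its +x wall is a ledge 40 mm deep, 18 mm high, with a rod fastened on as the sample of its kind (does not come off). Origin: under the centre of the open part, on the bench. The trays differ only in sample and change places.
- jar: Closed white plastic jar 50 mm in diameter and 58 mm high standing loose among the parts; not part of the sorting. Origin: centre of its underside, z up.
Things that resemble listed ones, but are neither listed nor needed, are in the scene too. What is shaped like the rod but blue, pink or purple is not meant.

How it is judged:
By the outcome, as a careful person would: the job done as asked, in the order asked, and still so for the second after the job is handed in, with the robot touching nothing.
It also fails if it takes over 115 s, if anything falls off the work surface, if the arm or the gripper's body presses on something with over 40 N, if the wrist force passes 120 N, or if a joint passes its speed limit or range.

## Working session

There is one attempt and no reset: what is moved stays moved. The work goes in short steps, Python scripts to look and compute and a shell command to move; the robot and the scene stay as the last step left them, time stands still between calls to the robot, and variables do not carry over. Pictures are saved under pics/ and viewed, about 12 in all and at most 16, crops included, and the job is handed in when it is done.

```bash
mkdir -p pics; cat > h.py <<'E'
import cv2, numpy as np
from workcell import env
def snap(name, fn):
    im=env.read_camera(name); cv2.imwrite('pics/'+fn+'.png',im); return im
def ray(p,u,v):
    V=np.array(p['view']); R=V[:3,:3]; t=V[:3,3]
    x=(u-p['cx'])/p['fx']; y=(v-p['cy'])/p['fy']
    return -R.T@t, R.T@np.array([x,-y,-1.0])
def toplane(p,u,v,z):
    o,d=ray(p,u,v); return o+d*(z-o[2])/d[2]
def proj(p,X):
    V=np.array(p['view']); c=V[:3,:3]@np.array(X)+V[:3,3]
    return p['cx']+p['fx']*c[0]/-c[2], p['cy']+p['fy']*-c[1]/-c[2]
E
python3 - <<'E'
from h import *
for n in ['top','side']:
    snap(n,n+'0'); p=env.camera_params(n); print(n,{k:(np.round(v,3).tolist()) for k,v in p.items()})
s=env.get_state();print(s)
E
```

```text
top {'fx': 384.444, 'fy': 384.444, 'cx': 311.316, 'cy': 202.959, 'view': [[0.029, -1.0, 0.003, 0.055], [0.993, 0.029, 0.118, -0.533], [-0.118, -0.001, 0.993, -0.913], [0.0, 0.0, 0.0, 1.0]]}
side {'fx': 455.728, 'fy': 455.728, 'cx': 322.069, 'cy': 199.363, 'view': [[-0.992, -0.121, -0.016, 0.522], [0.077, -0.718, 0.692, -0.032], [-0.095, 0.685, 0.722, -1.335], [0.0, 0.0, 0.0, 1.0]]}
{'clock': 0.1, 'joint_pos': array([1.19040739e+00, 3.13925045e-01, 4.51037905e-02, 1.30359891e+00,
       1.75787820e-05, 1.43121212e+00]), 'qvel': array([-8.11690934e-05, -1.12159332e-03,  3.38552169e-03, -8.80868086e-04,
        1.29511719e-03, -1.50108465e-04]), 'tau': array([ 4.45591097e-03, -4.81724775e+01,  2.99243385e+01,  1.27370082e-02,
       -4.81340237e-05, -8.28892070e-06]), 'tcp_pos': array([0.13695568, 0.55798992, 0.23050277]), 'orientation': array([-2.17212366e-04,  1.20111636e-01,  9.92760059e-01, -7.82374891e-04]), 'wrist_force': array([ 0.2973072 ,  0.15459594, -0.19793557]), 'ft_torque': array([ 0.05282075,  0.0116281 , -0.03730745]), 'finger_gap': 0.0854049413265934}
```

View pics/top0.png

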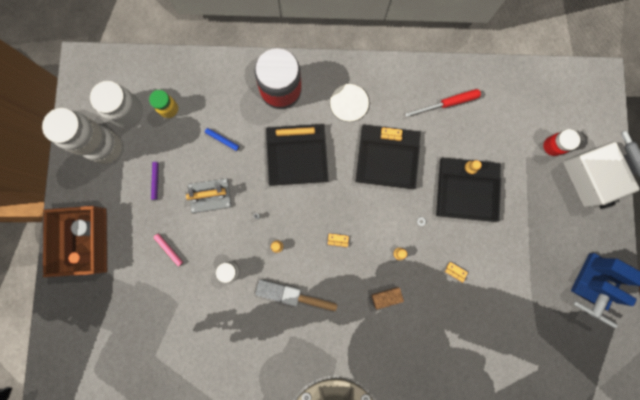

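View pics/side0.png

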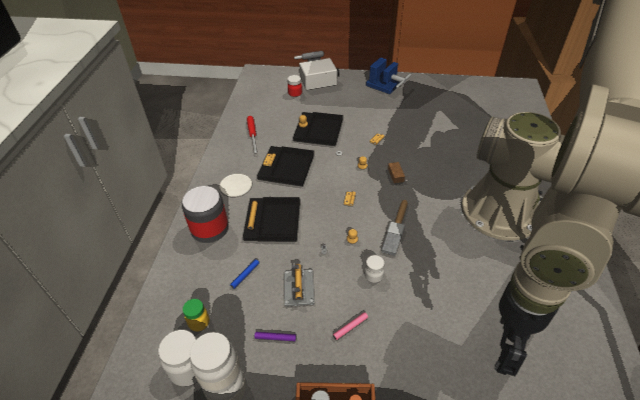

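Candidates by top pixel:
- **Feet:** (275,246) and (401,254). The sample foot at (473,166) is fastened.
- **Leaves:** (338,240) and (456,271). The sample leaf is at (391,134); the brown block at (387,298) is not meant.
- **Rod:** (207,194), in the clip. The sample rod is at (295,131). The blue (222,139), purple (155,180) and pink (168,250) rods are not meant.
- **Trays:** rods (296,160), leaves (389,160), feet (469,190).
- **Jar:** (225,271).

```bash
python3 - <<'E'
from h import *
p=env.camera_params('top'); im=cv2.imread('pics/top0.png')
hsv=cv2.cvtColor(im,cv2.COLOR_BGR2HSV)
m=cv2.inRange(hsv,(12,110,130),(30,255,255))
n,l,st,c=cv2.connectedComponentsWithStats(m)
zs=.01
for i in range(1,n):
    if st[i,4]<25: continue
    ys,xs=np.where(l==i); P=np.array([toplane(p,x,y,.012)[:2] for x,y in zip(xs,ys)])
    r=cv2.minAreaRect((P*1000).astype(np.float32))
    print(np.round(c[i]),st[i,4],np.round(r[0]),np.round(r[1]),round(r[2]))
d=cv2.inRange(hsv,(0,0,0),(180,255,45))
d=cv2.morphologyEx(d,cv2.MORPH_OPEN,np.ones((7,7)))
n,l,st,c=cv2.connectedComponentsWithStats(d)
for i in range(1,n):
    if 1500<st[i,4]<6000:
        ys,xs=np.where(l==i); P=np.array([toplane(p,x,y,.018)[:2] for x,y in zip(xs,ys)])
        r=cv2.minAreaRect((P*1000).astype(np.float32)); print('tray',np.round(c[i]),st[i,4],np.round(r[0]),np.round(r[1]),round(r[2]))
print('jar',toplane(p,225,271,.058))
pw=env.camera_params('wrist'); print({k:np.round(v,4).tolist() for k,v in pw.items()})
V=np.array(pw['view']);R=V[:3,:3]
from scipy.spatial.transform import Rotation as Ro
s=env.get_state();q=s['orientation'];Rt=Ro.from_quat(q[[1,2,3,0]]).as_matrix()
print('Rt',Rt.round(3).tolist(),'cam in tool',(Rt.T@(-R.T@V[:3,3]-s['tcp_pos'])).round(4),(Rt.T@R.T).round(3).tolist())
E
```

```text
[165. 109.] 100 [768. 453.] [29. 52.] 36
[295. 131.] 242 [717. 118.] [17. 98.] 5
[391. 134.] 241 [ 718. -129.] [54. 30.] 84
[473. 166.] 169 [ 641. -336.] [32. 41.] 46
[206. 194.] 208 [549. 337.] [17. 98.] 11
[ 23. 210.] 562 [496. 794.] [ 35. 108.] 2
[338. 240.] 227 [443.   2.] [51. 28.] 85
[276. 246.] 109 [423. 154.] [25. 27.] 2
[400. 253.] 129 [ 414. -152.] [27. 30.] 0
[ 73. 258.] 37 [381. 653.] [12. 15.] 2
[456. 272.] 241 [ 374. -289.] [52. 28.] 60
[388. 298.] 358 [ 305. -122.] [32. 67.] 18
[317. 303.] 131 [289.  49.] [89.  9.] 78
jar [0.36151423 0.26758132 0.058     ]
{'fx': 342.3165, 'fy': 342.3165, 'cx': 314.9458, 'cy': 193.253, 'view': [[0.2385, 0.9711, -0.0011, -0.5742], [-0.9268, 0.2273, -0.2989, 0.0389], [-0.2901, 0.0723, 0.9543, -0.3794], [0.0, 0.0, 0.0, 1.0]]}
Rt [[-0.971, 0.238, -0.001], [0.238, 0.971, -0.002], [0.0, -0.002, -1.0]] cam in tool [ 0.0762 -0.0002 -0.1425] [[-0.0, 0.954, 0.299], [1.0, 0.0, -0.0], [-0.0, 0.299, -0.954]]
```

```bash
python3 - <<'E'
from h import *
p=env.camera_params('top'); im=cv2.imread('pics/top0.png')
g=cv2.cvtColor(im,cv2.COLOR_BGR2GRAY)
for a in [(296,160),(389,160),(469,195),(296,200)]: print(a,g[a[1],a[0]],end=' ')
print()
d=cv2.inRange(g,0,50); d[:110]=0;d[235:]=0
d=cv2.morphologyEx(d,cv2.MORPH_OPEN,np.ones((5,5)))
n,l,st,c=cv2.connectedComponentsWithStats(d)
for i in range(1,n):
    if st[i,4]>1500:
        ys,xs=np.where(l==i); P=np.array([toplane(p,x,y,.018)[:2] for x,y in zip(xs,ys)])
        r=cv2.minAreaRect((P*1000).astype(np.float32)); print('tray',np.round(c[i]),st[i],np.round(r[0]),np.round(r[1]),round(r[2]))
print('rod z34',toplane(p,206.5,194,.036))
ims=cv2.imread('pics/side0.png')
a=cv2.resize(im[165:225,165:255],(540,360),interpolation=cv2.INTER_CUBIC);b=cv2.resize(ims[250:315,265:345][:,:],(443,360),interpolation=cv2.INTER_CUBIC)
o=np.hstack([a,b]);cv2.imwrite('pics/c1.png',cv2.resize(o,None,fx=.8,fy=.8))
E
```

```text
(296, 160) 46 (389, 160) 47 (469, 195) 46 (296, 200) 167 
tray [297. 158.] [ 268  126   59   58 2760] [655. 112.] [142. 144.] 5
tray [389. 161.] [ 357  132   61   56 2711] [ 656. -120.] [146. 143.] 84
tray [468. 191.] [ 437  160   63   60 3177] [ 579. -323.] [152. 144.] 86
rod z34 [0.54467783 0.32800305 0.036     ]
```

View pics/c1.png

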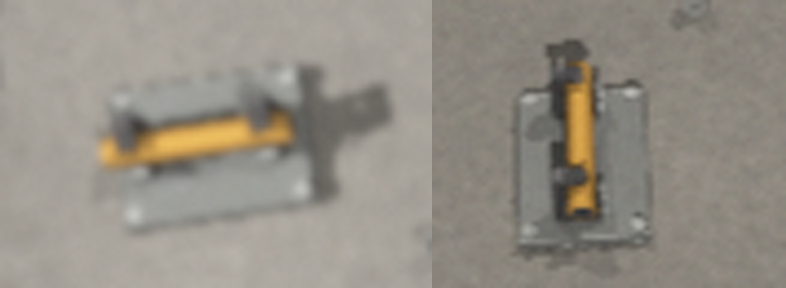

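The lips cover the rod from the world +x side, at crop pixels (127,130) and (255,105), so the flaps face -x, towards the robot. The brass rod lies at 101°. Now move over the first foot, with yaw 90°.

```bash
cat >> h.py <<'E'
from scipy.spatial.transform import Rotation as Ro
def need(x,y,z,yaw=90):
    "prints tool-frame delta (mm) and turn (rad) from the present measured pose to target in mm / deg"
    s=env.get_state();q=s['orientation'];R=Ro.from_quat(q[[1,2,3,0]]).as_matrix()
    a=np.radians(yaw);ty=np.array([np.cos(a),np.sin(a),0]);tz=np.array([0,0,-1.]);T=np.column_stack([np.cross(ty,tz),ty,tz])
    d=R.T@(np.array([x,y,z])/1000-s['tcp_pos'])*1000
    print('t',round(s['clock'],2),'tcp',(s['tcp_pos']*1000).round(1),'yaw',round(np.degrees(np.arctan2(R[1,1],R[0,1])),1),'gap',round(s['finger_gap']*1000,1),'F',s['wrist_force'].round(1),'| d',d.round(1),'turn',Ro.from_matrix(R.T@T).as_rotvec().round(3))
def blobs(im,p,z,lo=(12,110,110),hi=(30,255,255),amin=150):
    m=cv2.morphologyEx(cv2.inRange(cv2.cvtColor(im,cv2.COLOR_BGR2HSV),lo,hi),cv2.MORPH_CLOSE,np.ones((7,7)))
    for c in cv2.findContours(m,cv2.RETR_EXTERNAL,cv2.CHAIN_APPROX_NONE)[0]:
        if cv2.contourArea(c)<amin: continue
        P=np.array([toplane(p,u,v,z)[:2]*1000 for u,v in c[:,0]],np.float32)
        r=cv2.minAreaRect(P); w,h=r[1]; ang=r[2] if w>h else r[2]+90
        print('px',c[:,0].mean(0).round(),'ctr',np.round(r[0],1),'size',np.round(sorted(r[1]),1),'long axis deg',round(ang%180,1))
E
python3 -m pendant '[{"fingers":85,"delta_pos":[-37,-32,0],"angular":[0,0,-0.06]},{"fingers":85,"delta_pos":[-37,-32,0],"angular":[0,0,-0.06]},{"fingers":85,"delta_pos":[-37,-32,0],"angular":[0,0,-0.06]},{"fingers":85,"delta_pos":[-37,-32,0],"angular":[0,0,-0.06]},{"fingers":85,"delta_pos":[-37,-32,0],"angular":[0,0,0]},{"fingers":85,"delta_pos":[-37,-32,0],"angular":[0,0,0]},{"fingers":85,"delta_pos":[-37,-32,0],"angular":[0,0,0]},{"fingers":85,"delta_pos":[-30,-30,25],"angular":[0,0,0]},{"fingers":85,"delta_pos":[0,0,40],"angular":[0,0,0]},{"fingers":85,"delta_pos":[0,0,20],"angular":[0,0,0]},{"fingers":85,"delta_pos":[0,0,0],"angular":[0,0,0]}]' 40
python3 - <<'E'
from h import *
need(418,150,130)
p=env.camera_params('wrist');im=snap('wrist','w1');blobs(im,p,.024)
E
```

```text
clock: 1.2
tcp_pos: [0.4026, 0.2821, 0.1429]
orientation: [-0.003, 0.001, 1.0, -0.002]
wrist_force: [-0.1, 0.5, 1.1]
finger_gap: 0.0849
t 1.2 tcp [402.6 282.1 142.9] yaw 89.9 gap 84.9 F [-0.1  0.5  1.1] | d [ -15.8 -132.    13.2] turn [-0.003 -0.007 -0.002]
px [372. 346.] ctr [557.1 332.8] size [ 16.2 102.6] long axis deg 99.8
px [ 14. 226.] ctr [436.2  33.4] size [25.  26.6] long axis deg 81.0
px [163. 207.] ctr [418.6 157.8] size [28.  42.3] long axis deg 118.0
px [29. 40.] ctr [294.4  80.6] size [13.6 40.7] long axis deg 76.3
```

View pics/w1.png

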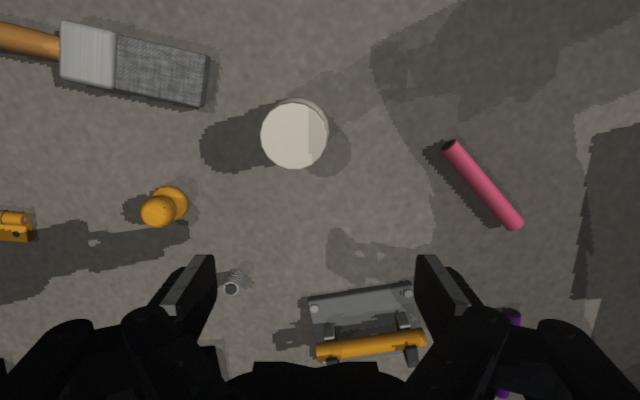

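The foot's bead is at (160,211) with its flange at (170,203). The jar is at (294,135), the pink rod at (483,186), and the clip is at the bottom with the rod at (372,346).

```bash
python3 - <<'E'
from h import *
p=env.camera_params('wrist')
print(toplane(p,159.5,210.5,.027)*1000,toplane(p,170,203,.003)*1000)
for xy in [(294,136)]: print('jar',toplane(p,*xy,.058)*1000)
need(418,154,130)
E
```

```text
[423.14466214 156.73832864  27.        ] [424.91129712 155.28836035   3.        ]
jar [358.98320377 268.86200125  58.        ]
t 1.25 tcp [403.7 283.  145. ] yaw 89.9 gap 85.3 F [0.2 0.4 0.4] | d [ -14.6 -129.    15.2] turn [-0.002 -0.004 -0.001]
```

```bash
python3 -m pendant '[{"fingers":60,"delta_pos":[-7,-43,0],"angular":[0,0,0]},{"fingers":60,"delta_pos":[-7,-42,0],"angular":[0,0,0]},{"fingers":60,"delta_pos":[-6,-42,20],"angular":[0,0,0]},{"fingers":60,"delta_pos":[0,0,40],"angular":[0,0,0]},{"fingers":60,"delta_pos":[0,0,0],"angular":[0,0,0]}]'
python3 - <<'E'
from h import *
need(424,156,6)
p=env.camera_params('wrist');im=snap('wrist','w2');blobs(im,p,.026)
for X in [(.424,.156,.026),(.424,.156,0)]: print(proj(p,X))
E
```

```text
clock: 1.75
tcp_pos: [0.4226, 0.1557, 0.0845]
orientation: [-0.002, 0.001, 1.0, -0.0]
wrist_force: [-2.1, -0.2, -0.4]
finger_gap: 0.0598
t 1.75 tcp [422.6 155.7  84.5] yaw 89.8 gap 59.8 F [-2.1 -0.2 -0.4] | d [-1.8  0.3 78.5] turn [-0.001 -0.005 -0.003]
px [619. 376.] ctr [549.7 377.9] size [11.1 34.7] long axis deg 89.9
px [ 94. 229.] ctr [433.6  14.8] size [25.4 52.1] long axis deg 85.1
px [313. 207.] ctr [418.5 154.5] size [26.8 34.8] long axis deg 172.0
(np.float64(315.5901483632827), np.float64(215.89807574317229))
(np.float64(315.5306697011783), np.float64(202.6195070523371))
```

View pics/w2.png

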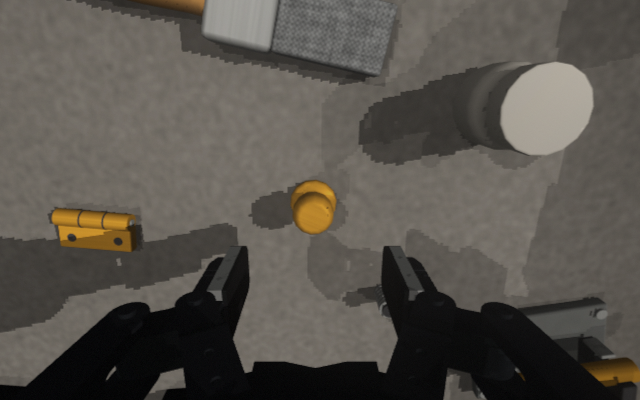

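Foot top is at (314,213), 2–3 px from the prediction, so the TCP is centred. Leaf at (97,229), with its barrel on the robot side. Descend and grip.

```bash
python3 -m pendant '[{"fingers":60,"delta_pos":[0,-1,40],"angular":[0,0,0]},{"fingers":60,"delta_pos":[0,0,30],"angular":[0,0,0]},{"fingers":60,"delta_pos":[0,0,8],"angular":[0,0,0]},{"fingers":20,"delta_pos":[0,0,0],"angular":[0,0,0]},{"fingers":20,"delta_pos":[0,0,0],"angular":[0,0,0]},{"fingers":20,"delta_pos":[0,0,0],"angular":[0,0,0]},{"fingers":20,"delta_pos":[0,0,0],"angular":[0,0,0]},{"fingers":20,"delta_pos":[0,0,0],"angular":[0,0,0]}]' 40
python3 - <<'E'
from h import *
need(559,-321,120)
p=env.camera_params('top')
for x,y,z in [(559,-321,22)]: print(proj(p,(x/1e3,y/1e3,z/1e3)))
print(toplane(p,474,164.5,.045))
E
```

```text
clock: 2.6
tcp_pos: [0.4266, 0.1566, 0.0104]
orientation: [0.002, 0.0, 1.0, 0.001]
wrist_force: [-1.8, 0.4, 5.4]
finger_gap: 0.0236
t 2.6 tcp [426.6 156.6  10.4] yaw 90.0 gap 23.6 F [-1.8  0.4  5.4] | d [-133.  -477.4 -109.7] turn [ 0.001  0.004 -0.   ]
(np.float64(468.8678469350578), np.float64(196.74082967154854))
[ 0.63588619 -0.3256513   0.045     ]
```

```bash
python3 -m pendant '[{"fingers":60,"delta_pos":[0,0,0],"angular":[0,0,0]},{"fingers":60,"delta_pos":[0,0,0],"angular":[0,0,0]},{"fingers":60,"delta_pos":[0,0,0],"angular":[0,0,0]},{"fingers":60,"delta_pos":[0,0,0],"angular":[0,0,0]}]' 40
python3 - <<'E'
from h import *
need(422.5,155,5)
p=env.camera_params('wrist');im=snap('wrist','w3');blobs(im,p,.026)
E
```

```text
clock: 3.0
tcp_pos: [0.4248, 0.1559, 0.0084]
orientation: [0.0, 0.0, 1.0, 0.0]
wrist_force: [-0.0, 0.1, 0.9]
finger_gap: 0.0598
t 3.0 tcp [424.8 155.9   8.4] yaw 89.9 gap 59.8 F [-0.   0.1  0.9] | d [ 2.3 -0.9  3.4] turn [ 0.     0.    -0.001]
px [ 23. 295.] ctr [432.2  32.1] size [20.2 20.9] long axis deg 84.2
px [319. 256.] ctr [415.4 157.1] size [23.2 35.2] long axis deg 178.0
```

View pics/w3.png

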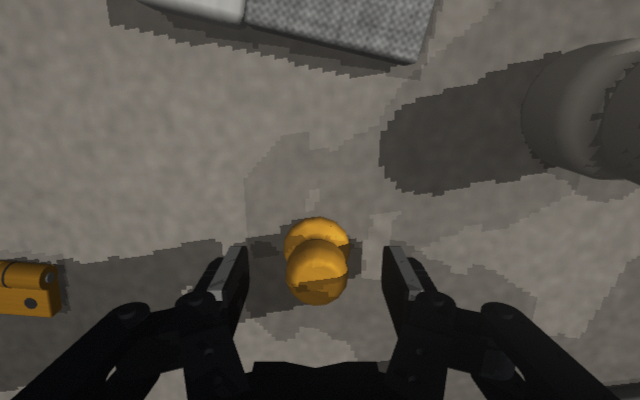

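```bash
python3 - <<'E'
from h import *
p=env.camera_params('wrist')
print(toplane(p,317.5,271,.027)*1000, toplane(p,318,248,.004)*1000)
need(422,155.9,5)
E
```

```text
[420.52630057 156.76715486  27.        ] [421.63475771 157.18095155   4.        ]
t 3.05 tcp [424.7 155.9   8.3] yaw 90.0 gap 60.2 F [ 0.4 -0.5  0.6] | d [2.7 0.  3.3] turn [ 0.    -0.    -0.001]
```

```bash
python3 -m pendant '[{"fingers":60,"delta_pos":[3.5,1,4],"angular":[0,0,0]},{"fingers":60,"delta_pos":[0,0,0],"angular":[0,0,0]},{"fingers":20,"delta_pos":[0,0,0],"angular":[0,0,0]},{"fingers":20,"delta_pos":[0,0,0],"angular":[0,0,0]},{"fingers":20,"delta_pos":[0,0,0],"angular":[0,0,0]},{"fingers":20,"delta_pos":[0,0,0],"angular":[0,0,0]},{"fingers":20,"delta_pos":[0,0,0],"angular":[0,0,0]}]' 60
python3 - <<'E'
from h import *
need(559,-321,120)
E
```

```text
clock: 3.75
tcp_pos: [0.4213, 0.1569, 0.0048]
orientation: [0.0, 0.0, 1.0, 0.0]
wrist_force: [-2.3, -0.1, 5.1]
finger_gap: 0.0252
t 3.75 tcp [421.3 156.9   4.8] yaw 90.0 gap 25.2 F [-2.3 -0.1  5.1] | d [-138.1 -477.8 -115.2] turn [ 0.     0.    -0.001]
```

```bash
python3 -m pendant '[{"fingers":20,"delta_pos":[0,0,-20],"angular":[0,0,0]},{"fingers":20,"delta_pos":[0,0,-45],"angular":[0,0,0]},{"fingers":20,"delta_pos":[0,0,-45],"angular":[0,0,0]},{"fingers":20,"delta_pos":[-14,-47,0],"angular":[0,0,0]},{"fingers":20,"delta_pos":[-14,-47,0],"angular":[0,0,0]},{"fingers":20,"delta_pos":[-14,-47,0],"angular":[0,0,0]},{"fingers":20,"delta_pos":[-14,-47,0],"angular":[0,0,0]},{"fingers":20,"delta_pos":[-14,-47,0],"angular":[0,0,0]},{"fingers":20,"delta_pos":[-14,-47,0],"angular":[0,0,0]},{"fingers":20,"delta_pos":[-14,-47,0],"angular":[0,0,0]},{"fingers":20,"delta_pos":[-14,-47,0],"angular":[0,0,0]},{"fingers":20,"delta_pos":[-14,-47,0],"angular":[0,0,0]}]'
python3 -m pendant '[{"fingers":20,"delta_pos":[0,-20,0],"angular":[0,0,0]},{"fingers":20,"delta_pos":[0,0,0],"angular":[0,0,0]},{"fingers":20,"delta_pos":[0,0,0],"angular":[0,0,0]}]'
python3 - <<'E'
from h import *
need(559,-321,120)
p=env.camera_params('wrist');im=snap('wrist','w4')
E
```

```text
clock: 4.95
tcp_pos: [0.547, -0.2682, 0.1139]
orientation: [-0.0, 0.001, 1.0, 0.0]
wrist_force: [0.9, -0.0, -0.9]
finger_gap: 0.0249
clock: 5.25
tcp_pos: [0.546, -0.2857, 0.1135]
orientation: [-0.001, 0.001, 1.0, 0.001]
wrist_force: [0.3, 0.4, -1.4]
finger_gap: 0.0251
t 5.25 tcp [ 546.  -285.7  113.5] yaw 89.9 gap 25.1 F [ 0.3  0.4 -1.4] | d [-13.  -35.3  -6.6] turn [ 0.002 -0.002 -0.002]
```

View pics/w4.png

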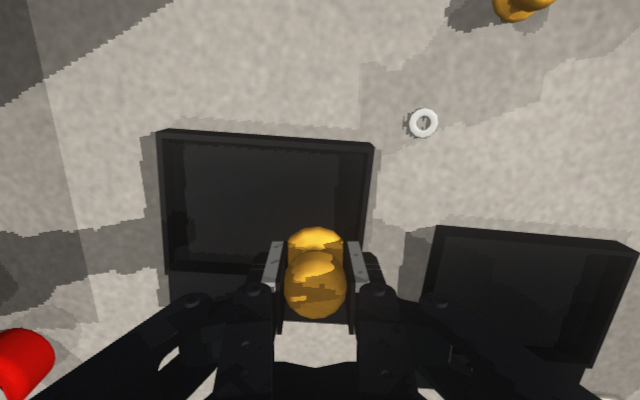

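The near rim of the feet tray has corners at (157,131) and (374,145). The leaves tray's near-rim corners are at (436,226) and (637,248). The foot is held upright.

```bash
python3 - <<'E'
from h import *
p=env.camera_params('wrist')
for n,(a,b) in {'feet':((157,131),(374,145)),'leaves':((436,226),(637,248))}.items():
    A=toplane(p,*a,.022)[:2]*1000;B=toplane(p,*b,.022)[:2]*1000
    e=(B-A)/np.linalg.norm(B-A); xx=np.array([e[1],-e[0]]); C=(A+B)/2+55*xx
    print(n,A.round(),B.round(),np.linalg.norm(B-A).round(1),'x axis deg',np.degrees(np.arctan2(xx[1],xx[0])).round(1),'centre',C.round(1))
    for s in (-35,35): print('  slot',(C+s*e).round(1))
E
```

```text
feet [ 499. -392.] [ 508. -244.] 148.0 x axis deg -3.7 centre [ 558.5 -321.7]
  slot [ 556.3 -356.6]
  slot [ 560.8 -286.7]
leaves [ 569. -195.] [587. -41.] 155.2 x axis deg -6.7 centre [ 632.4 -124.7]
  slot [ 628.3 -159.4]
  slot [636.5 -89.9]
```

```bash
python3 -m pendant '[{"fingers":20,"delta_pos":[-14.5,-4,0],"angular":[0,0,0]},{"fingers":20,"delta_pos":[0,0,40],"angular":[0,0,0]},{"fingers":20,"delta_pos":[0,0,35],"angular":[0,0,0]},{"fingers":20,"delta_pos":[0,0,20],"angular":[0,0,0]},{"fingers":20,"delta_pos":[0,0,0],"angular":[0,0,0]},{"fingers":20,"delta_pos":[0,0,0],"angular":[0,0,0]}]'
python3 - <<'E'
from h import *
need(560.5,-290,9.5)
E
```

```text
clock: 5.9
tcp_pos: [0.5613, -0.2887, 0.0197]
orientation: [-0.0, -0.0, 1.0, 0.0]
wrist_force: [-0.1, -0.1, -1.5]
finger_gap: 0.0249
t 5.9 tcp [ 561.3 -288.7   19.7] yaw 90.1 gap 24.9 F [-0.1 -0.1 -1.5] | d [ 0.8 -1.3 10.2] turn [ 0.001 -0.001  0.001]
```

```bash
python3 -m pendant '[{"fingers":20,"delta_pos":[0,0,7],"angular":[0,0,0]},{"fingers":20,"delta_pos":[0,0,3],"angular":[0,0,0]},{"fingers":20,"delta_pos":[0,0,0],"angular":[0,0,0]},{"fingers":40,"delta_pos":[0,0,0],"angular":[0,0,0]},{"fingers":40,"delta_pos":[0,0,0],"angular":[0,0,0]},{"fingers":40,"delta_pos":[0,0,0],"angular":[0,0,0]}]'
python3 -m pendant '[{"fingers":40,"delta_pos":[0,0,-20],"angular":[0,0,0]},{"fingers":40,"delta_pos":[0,0,-40],"angular":[0,0,0]},{"fingers":40,"delta_pos":[0,0,-30],"angular":[0,0,0]},{"fingers":50,"delta_pos":[0,0,0],"angular":[0,0,0]},{"fingers":50,"delta_pos":[0,0,0],"angular":[0,0,0]}]'
python3 - <<'E'
from h import *
p=env.camera_params('wrist');im=snap('wrist','w5');blobs(im,p,.030)
t=env.camera_params('top'); print(toplane(t,400,252,.026)*1000)
need(413,-150,80)
E
```

```text
clock: 6.5
tcp_pos: [0.5616, -0.2905, 0.0097]
orientation: [0.0, 0.001, 1.0, -0.0]
wrist_force: [1.2, -0.3, 1.1]
finger_gap: 0.0402
clock: 7.0
tcp_pos: [0.5621, -0.2907, 0.1004]
orientation: [0.001, 0.0, 1.0, -0.001]
wrist_force: [-0.1, -0.3, -0.0]
finger_gap: 0.05
px [267. 303.] ctr [ 637.3 -324.3] size [20.9 51.2] long axis deg 165.9
px [316. 200.] ctr [ 558.1 -290. ] size [28.1 35.4] long axis deg 178.9
[ 417.46918242 -148.83554601   26.        ]
t 7.05 tcp [ 561.2 -290.2   99.1] yaw 89.9 gap 50.0 F [-0.3  0.7  0.8] | d [148.4 140.   19.1] turn [ 0.    -0.    -0.001]
```

```bash
python3 -m pendant '[{"fingers":60,"delta_pos":[29.4,28.2,0],"angular":[0,0,0]},{"fingers":60,"delta_pos":[29.4,28.2,0],"angular":[0,0,0]},{"fingers":60,"delta_pos":[29.4,28.2,0],"angular":[0,0,0]},{"fingers":60,"delta_pos":[29.4,28.2,0],"angular":[0,0,0]},{"fingers":60,"delta_pos":[29.4,28.2,20],"angular":[0,0,0]},{"fingers":60,"delta_pos":[0,0,0],"angular":[0,0,0]},{"fingers":60,"delta_pos":[0,0,0],"angular":[0,0,0]}]'
python3 - <<'E'
from h import *
need(414,-150,4.5)
p=env.camera_params('wrist');im=snap('wrist','w6');blobs(im,p,.026)
cv2.imwrite('pics/w6c.png',im[100:350,100:500])
E
```

```text
clock: 7.75
tcp_pos: [0.4119, -0.1473, 0.0774]
orientation: [-0.002, 0.0, 1.0, 0.001]
wrist_force: [-0.0, -0.3, 0.5]
finger_gap: 0.0597
t 7.75 tcp [ 411.9 -147.3   77.4] yaw 90.0 gap 59.7 F [-0.  -0.3  0.5] | d [-2.4 -2.9 72.9] turn [ 0.002 -0.004 -0.   ]
px [533. 249.] ctr [433.4  -9.3] size [25.5 48.9] long axis deg 84.5
px [307. 213.] ctr [ 409.5 -151.4] size [26.5 35.4] long axis deg 5.3
px [ 82. 146.] ctr [ 368.6 -280.4] size [26.  48.5] long axis deg 60.2
px [364.  30.] ctr [ 305.3 -120.6] size [35.3 68.1] long axis deg 107.3
```

View pics/w6.png

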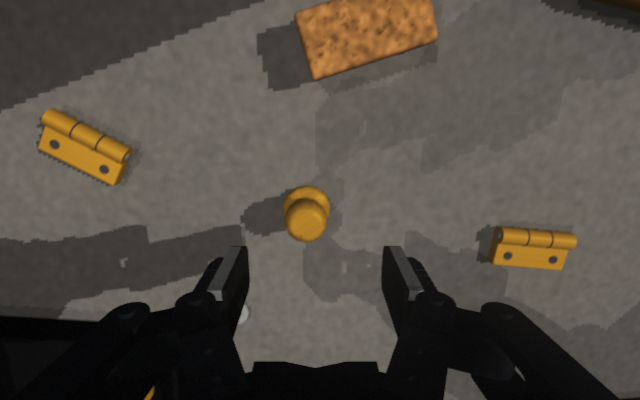

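Foot_b's top is at (306,222). The leaves are at (83,147) and (533,249), both with the barrel on the robot side and screw holes up. Descend on the foot.

```bash
python3 -m pendant '[{"fingers":60,"delta_pos":[-1,-3.5,40],"angular":[0,0,0]},{"fingers":60,"delta_pos":[0,0,23],"angular":[0,0,0]},{"fingers":60,"delta_pos":[0,0,0],"angular":[0,0,0]},{"fingers":60,"delta_pos":[0,0,0],"angular":[0,0,0]}]'
python3 - <<'E'
from h import *
p=env.camera_params('wrist');im=snap('wrist','w7');blobs(im,p,.026)
h=cv2.cvtColor(im,cv2.COLOR_BGR2HSV);m=cv2.inRange(h,(12,110,60),(30,255,255));m[:150]=0
n,l,st,c=cv2.connectedComponentsWithStats(m)
for i in range(1,n):
    if st[i,4]>800: x,y,w,hh,a=st[i];print(st[i],'bead',toplane(p,x+w/2,y+hh-w*0.46,.026)*1000)
need(412.5,-151,4.5)
E
```

```text
clock: 8.2
tcp_pos: [0.4164, -0.1534, 0.0165]
orientation: [-0.0, 0.001, 1.0, 0.0]
wrist_force: [0.1, 0.4, 0.3]
finger_gap: 0.0599
px [606. 294.] ctr [429.1 -20.8] size [24.4 35.5] long axis deg 84.4
px [320. 246.] ctr [ 406.7 -151.3] size [23.2 34.3] long axis deg 176.8
px [ 30. 168.] ctr [ 371.9 -267.6] size [25.1 28.2] long axis deg 60.9
px [404.  17.] ctr [ 321.6 -119.6] size [19.7 67.5] long axis deg 89.9
[   0  150   80   61 3456] bead [ 373.64759901 -263.40455881   26.        ]
[ 285  210   64   83 4279] bead [ 413.86233719 -152.60645568   26.        ]
[ 556  263   84   57 3773] bead [422.90479584 -28.08731843  26.        ]
t 8.25 tcp [ 416.9 -153.6   17.1] yaw 89.9 gap 60.5 F [-0.3 -0.1  0.2] | d [ 4.4  2.6 12.6] turn [-0.001  0.001 -0.001]
```

```bash
python3 -m pendant '[{"fingers":60,"delta_pos":[4,1.5,0],"angular":[0,0,0]},{"fingers":60,"delta_pos":[0,0,12.5],"angular":[0,0,0]},{"fingers":60,"delta_pos":[0,0,0],"angular":[0,0,0]},{"fingers":20,"delta_pos":[0,0,0],"angular":[0,0,0]},{"fingers":20,"delta_pos":[0,0,0],"angular":[0,0,0]},{"fingers":20,"delta_pos":[0,0,0],"angular":[0,0,0]},{"fingers":20,"delta_pos":[0,0,0],"angular":[0,0,0]},{"fingers":20,"delta_pos":[0,0,0],"angular":[0,0,0]}]' 60
python3 - <<'E'
from h import *
need(556.5,-353.5,100)
E
```

```text
clock: 9.05
tcp_pos: [0.4121, -0.1515, 0.0051]
orientation: [0.001, 0.0, 1.0, -0.001]
wrist_force: [-2.4, 1.4, 8.1]
finger_gap: 0.0249
t 9.05 tcp [ 412.1 -151.5    5.1] yaw 90.0 gap 24.9 F [-2.4  1.4  8.1] | d [-144.7 -202.   -94.5] turn [-0.001  0.001 -0.001]
```

```bash
python3 -m pendant '[{"fingers":20,"delta_pos":[0,0,-20],"angular":[0,0,0]},{"fingers":20,"delta_pos":[0,0,-45],"angular":[0,0,0]},{"fingers":20,"delta_pos":[0,0,-35],"angular":[0,0,0]},{"fingers":20,"delta_pos":[-24,-33.5,0],"angular":[0,0,0]},{"fingers":20,"delta_pos":[-24,-33.5,0],"angular":[0,0,0]},{"fingers":20,"delta_pos":[-24,-33.5,0],"angular":[0,0,0]},{"fingers":20,"delta_pos":[-24,-33.5,0],"angular":[0,0,0]},{"fingers":20,"delta_pos":[-24,-33.5,0],"angular":[0,0,0]},{"fingers":20,"delta_pos":[-24,-33.5,0],"angular":[0,0,0]},{"fingers":20,"delta_pos":[0,0,40],"angular":[0,0,0]},{"fingers":20,"delta_pos":[0,0,0],"angular":[0,0,0]},{"fingers":20,"delta_pos":[0,0,0],"angular":[0,0,0]}]'
python3 - <<'E'
from h import *
need(556.5,-353.5,9.8)
E
```

```text
clock: 10.25
tcp_pos: [0.5538, -0.3509, 0.0626]
orientation: [-0.002, 0.0, 1.0, 0.002]
wrist_force: [0.4, 0.7, 0.1]
finger_gap: 0.0244
t 10.25 tcp [ 553.8 -350.9   62.6] yaw 90.0 gap 24.4 F [0.4 0.7 0.1] | d [-2.9 -2.7 52.8] turn [ 0.003 -0.004 -0.001]
```

```bash
python3 -m pendant '[{"fingers":20,"delta_pos":[-2,-2.5,30],"angular":[0,0,0]},{"fingers":20,"delta_pos":[0,0,14],"angular":[0,0,0]},{"fingers":20,"delta_pos":[0,0,0],"angular":[0,0,0]},{"fingers":20,"delta_pos":[0,0,5],"angular":[0,0,0]},{"fingers":20,"delta_pos":[0,0,3],"angular":[0,0,0]},{"fingers":20,"delta_pos":[0,0,0],"angular":[0,0,0]},{"fingers":20,"delta_pos":[0,0,0],"angular":[0,0,0]}]'
python3 - <<'E'
from h import *
need(556.5,-353.5,9.8)
E
```

```text
clock: 10.95
tcp_pos: [0.5576, -0.3549, 0.0124]
orientation: [0.0, 0.0, 1.0, -0.0]
wrist_force: [0.1, -0.6, -1.3]
finger_gap: 0.0245
t 10.95 tcp [ 557.6 -354.9   12.4] yaw 90.0 gap 24.5 F [ 0.1 -0.6 -1.3] | d [1.1 1.4 2.6] turn [-0.     0.001 -0.001]
```

```bash
python3 -m pendant '[{"fingers":20,"delta_pos":[0,0,2.6],"angular":[0,0,0]},{"fingers":20,"delta_pos":[0,0,0],"angular":[0,0,0]},{"fingers":40,"delta_pos":[0,0,0],"angular":[0,0,0]},{"fingers":40,"delta_pos":[0,0,0],"angular":[0,0,0]},{"fingers":40,"delta_pos":[0,0,0],"angular":[0,0,0]},{"fingers":40,"delta_pos":[0,0,-20],"angular":[0,0,0]},{"fingers":40,"delta_pos":[0,0,-40],"angular":[0,0,0]},{"fingers":40,"delta_pos":[0,0,-30],"angular":[0,0,0]},{"fingers":50,"delta_pos":[40,15,0],"angular":[0,0,0]},{"fingers":50,"delta_pos":[40,15,0],"angular":[0,0,0]},{"fingers":50,"delta_pos":[40,15,0],"angular":[0,0,0]},{"fingers":50,"delta_pos":[40,15,0],"angular":[0,0,0]}]'
python3 - <<'E'
from h import *
p=env.camera_params('wrist');im=snap('wrist','w8');blobs(im,p,.010)
need(372,-286,60,150)
E
```

```text
clock: 12.15
tcp_pos: [0.396, -0.2939, 0.0993]
orientation: [0.0, 0.0, 1.0, -0.0]
wrist_force: [-0.7, -0.5, 0.2]
finger_gap: 0.0499
px [320. 160.] ctr [ 368.6 -290. ] size [31.9 50.5] long axis deg 59.9
px [597.  60.] ctr [ 305.  -116.6] size [36.  54.2] long axis deg 107.1
t 12.2 tcp [ 388.2 -288.1   97.3] yaw 89.9 gap 50.1 F [-6.5  4.8 -1.3] | d [15.8  1.8 37.4] turn [ 0.011 -0.005 -1.048]
```

View pics/w8.png

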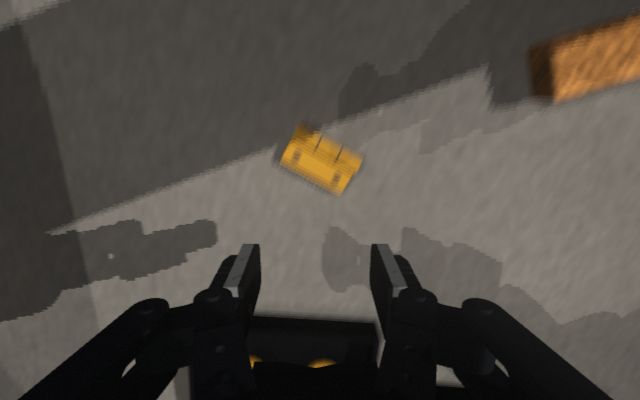

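Leaf at (320,160), with the barrel on the upper-left side; the picture is blurred because the arm was still moving. Turn to yaw 150° and look again.

```bash
python3 -m pendant '[{"fingers":50,"delta_pos":[17,-1,5],"angular":[0,0,-0.149]},{"fingers":50,"delta_pos":[0,0,10],"angular":[0,0,-0.149]},{"fingers":50,"delta_pos":[0,0,10],"angular":[0,0,-0.149]},{"fingers":50,"delta_pos":[0,0,10],"angular":[0,0,-0.149]},{"fingers":50,"delta_pos":[0,0,0],"angular":[0,0,-0.149]},{"fingers":50,"delta_pos":[0,0,0],"angular":[0,0,-0.149]},{"fingers":50,"delta_pos":[0,0,0],"angular":[0,0,-0.149]},{"fingers":50,"delta_pos":[0,0,0],"angular":[0,0,0]},{"fingers":50,"delta_pos":[0,0,0],"angular":[0,0,0]},{"fingers":50,"delta_pos":[0,0,0],"angular":[0,0,0]}]'
python3 - <<'E'
from h import *
p=env.camera_params('wrist');im=snap('wrist','w9');blobs(im,p,.010,lo=(12,100,60))
need(370,-289,60,150)
E
```

```text
clock: 13.2
tcp_pos: [0.3805, -0.2957, 0.0642]
orientation: [0.0, -0.497, 0.868, -0.0]
wrist_force: [0.6, -0.6, -0.0]
finger_gap: 0.0499
px [ 77. 343.] ctr [ 575.2 -299. ] size [10.8 59.4] long axis deg 9.4
px [ 26. 279.] ctr [ 568.8 -355.1] size [31.  61.1] long axis deg 179.3
px [331. 211.] ctr [ 371.8 -292.1] size [27.7 53.1] long axis deg 59.8
t 13.25 tcp [ 380.5 -295.6   64.2] yaw 149.6 gap 50.1 F [ 0.1 -0.   0.2] | d [-0.4 12.4  4.2] turn [-0.     0.    -0.007]
```

```bash
python3 -m pendant '[{"fingers":50,"delta_pos":[1.5,9.5,30],"angular":[0,0,0]},{"fingers":50,"delta_pos":[0,0,20],"angular":[0,0,0]},{"fingers":50,"delta_pos":[0,0,0],"angular":[0,0,0]},{"fingers":50,"delta_pos":[0,0,8],"angular":[0,0,0]},{"fingers":50,"delta_pos":[0,0,0],"angular":[0,0,0]},{"fingers":50,"delta_pos":[0,0,0],"angular":[0,0,0]}]'
python3 - <<'E'
from h import *
need(371.5,-292,2,150)
p=env.camera_params('wrist');im=snap('wrist','w10');blobs(im,p,.010,lo=(12,100,60))
cv2.imwrite('pics/w10c.png',im[120:400,120:520])
E
```

```text
clock: 13.85
tcp_pos: [0.372, -0.2926, 0.0068]
orientation: [0.0, -0.498, 0.867, -0.001]
wrist_force: [0.1, -0.5, -0.0]
finger_gap: 0.0501
t 13.85 tcp [ 372.  -292.6    6.8] yaw 149.7 gap 50.1 F [ 0.1 -0.5 -0. ] | d [-0.3  0.7  4.8] turn [-0.001 -0.    -0.005]
px [317. 257.] ctr [ 371.5 -292.3] size [27.5 54.9] long axis deg 60.3
```

View pics/w10c.png

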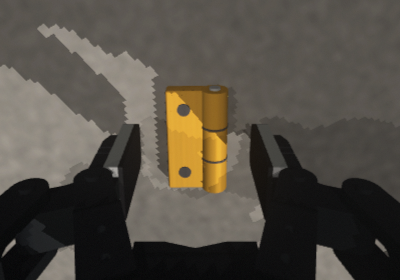

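The leaf sits centred and aligned between the fingers. Lower to 1.5 mm and grip.

```bash
python3 -m pendant '[{"fingers":50,"delta_pos":[0,0,5],"angular":[0,0,0]},{"fingers":50,"delta_pos":[0,0,0],"angular":[0,0,0]},{"fingers":22,"delta_pos":[0,0,0],"angular":[0,0,0]},{"fingers":22,"delta_pos":[0,0,0],"angular":[0,0,0]},{"fingers":22,"delta_pos":[0,0,0],"angular":[0,0,0]},{"fingers":22,"delta_pos":[0,0,0],"angular":[0,0,0]},{"fingers":22,"delta_pos":[0,0,0],"angular":[0,0,0]}]' 50
python3 -m pendant '[{"fingers":22,"delta_pos":[0,0,-20],"angular":[0,0,0]},{"fingers":22,"delta_pos":[0,0,-40],"angular":[0,0,0]},{"fingers":22,"delta_pos":[0,0,-30],"angular":[0,0,0]},{"fingers":22,"delta_pos":[0,0,0],"angular":[0,0,0]},{"fingers":22,"delta_pos":[0,0,0],"angular":[0,0,0]}]'
python3 - <<'E'
from h import *
need(634,-150,90,86)
p=env.camera_params('wrist');im=snap('wrist','w11');blobs(im,p,.090,lo=(12,100,60))
cv2.imwrite('pics/w11c.png',im[120:400,120:520])
E
```

```text
clock: 14.6
tcp_pos: [0.3716, -0.2922, 0.0015]
orientation: [0.0, -0.498, 0.867, -0.0]
wrist_force: [-0.8, 2.2, 6.5]
finger_gap: 0.0261
clock: 15.1
tcp_pos: [0.3716, -0.2924, 0.0913]
orientation: [0.0, -0.498, 0.867, -0.001]
wrist_force: [0.2, 0.2, -0.7]
finger_gap: 0.0259
t 15.1 tcp [ 371.6 -292.4   91.3] yaw 149.7 gap 25.9 F [ 0.2  0.2 -0.7] | d [-255.3 -154.7    1.3] turn [-1.000e-03  0.000e+00  1.112e+00]
px [  5. 335.] ctr [ 529.3 -332.6] size [ 6.9 22.1] long axis deg 44.3
px [ 97. 329.] ctr [ 488.1 -312.9] size [19.9 41.6] long axis deg 13.3
px [510. 329.] ctr [ 307.1 -204.5] size [ 9.  60.5] long axis deg 107.7
px [ 39. 261.] ctr [ 485.1 -356.4] size [20.  40.4] long axis deg 177.7
px [316. 260.] ctr [ 374.3 -288. ] size [29.5 58.4] long axis deg 60.4
```

View pics/w11c.png

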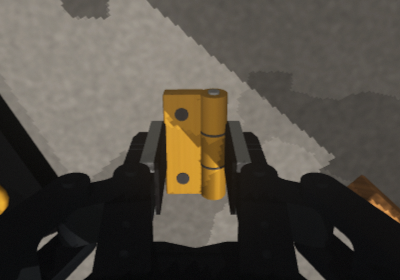

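```bash
python3 -m pendant '[{"fingers":22,"delta_pos":[-40,-25,0],"angular":[0,0,0]},{"fingers":22,"delta_pos":[-40,-25,0],"angular":[0,0,0]},{"fingers":22,"delta_pos":[-40,-25,0],"angular":[0,0,0]},{"fingers":22,"delta_pos":[-40,-25,0],"angular":[0,0,0]},{"fingers":22,"delta_pos":[-40,-25,0],"angular":[0,0,0]},{"fingers":22,"delta_pos":[-40,-25,0],"angular":[0,0,0]},{"fingers":22,"delta_pos":[0,0,0],"angular":[0,0,0.14]},{"fingers":22,"delta_pos":[0,0,0],"angular":[0,0,0.149]},{"fingers":22,"delta_pos":[0,0,0],"angular":[0,0,0.149]},{"fingers":22,"delta_pos":[0,0,0],"angular":[0,0,0.149]},{"fingers":22,"delta_pos":[0,0,0],"angular":[0,0,0.149]},{"fingers":22,"delta_pos":[0,0,0],"angular":[0,0,0.149]}]'
python3 -m pendant '[{"fingers":22,"delta_pos":[0,0,0],"angular":[0,0,0.149]},{"fingers":22,"delta_pos":[0,0,0],"angular":[0,0,0.11]},{"fingers":22,"delta_pos":[0,0,0],"angular":[0,0,0]},{"fingers":22,"delta_pos":[0,0,0],"angular":[0,0,0]},{"fingers":22,"delta_pos":[0,0,0],"angular":[0,0,0]}]'
python3 - <<'E'
from h import *
need(631,-154,90,84)
p=env.camera_params('wrist');im=snap('wrist','w12')
E
```

```text
clock: 16.35
tcp_pos: [0.6205, -0.1599, 0.0882]
orientation: [-0.002, -0.075, 0.997, 0.001]
wrist_force: [0.2, -0.6, -1.0]
finger_gap: 0.0257
clock: 16.85
tcp_pos: [0.6215, -0.1603, 0.0901]
orientation: [-0.001, 0.05, 0.999, 0.0]
wrist_force: [1.1, 0.1, -0.3]
finger_gap: 0.026
t 16.85 tcp [ 621.5 -160.3   90.1] yaw 84.3 gap 26.0 F [ 1.1  0.1 -0.3] | d [-8.9  7.2  0.1] turn [ 0.001 -0.002  0.005]
```

View pics/w12.png

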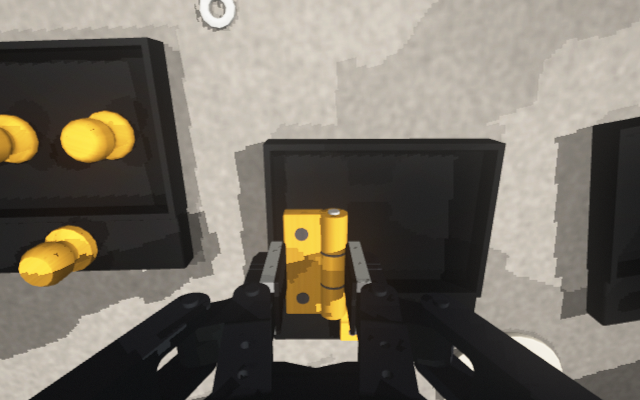

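Both placed feet stand upright in the left tray. The leaves tray's near-rim corners are at (264,141) and (503,141), so it is aligned with the tool.

```bash
cat >> h.py <<'E'
def tray(p,a,b):
    A=toplane(p,*a,.022)[:2]*1000;B=toplane(p,*b,.022)[:2]*1000
    e=(B-A)/np.linalg.norm(B-A); xx=np.array([e[1],-e[0]]); C=(A+B)/2+55*xx
    print('tray',np.linalg.norm(B-A).round(1),'x axis deg',np.degrees(np.arctan2(xx[1],xx[0])).round(1),'centre',C.round(1),'slots -30,+30',(C-30*e).round(1),(C+30*e).round(1))
E
python3 - <<'E'
from h import *
p=env.camera_params('wrist')
tray(p,(264,141),(503,141))
E
```

```text
tray 147.4 x axis deg -5.8 centre [ 636.9 -119.5] slots -30,+30 [ 633.9 -149.3] [639.9 -89.6]
```

```bash
python3 -m pendant '[{"fingers":22,"delta_pos":[-10.5,12,0],"angular":[0,0,0]},{"fingers":22,"delta_pos":[0,0,40],"angular":[0,0,0]},{"fingers":22,"delta_pos":[0,0,25],"angular":[0,0,0]},{"fingers":22,"delta_pos":[0,0,0],"angular":[0,0,0]},{"fingers":22,"delta_pos":[0,0,10],"angular":[0,0,0]},{"fingers":22,"delta_pos":[0,0,7],"angular":[0,0,0]},{"fingers":22,"delta_pos":[0,0,0],"angular":[0,0,0]},{"fingers":22,"delta_pos":[0,0,0],"angular":[0,0,0]}]'
python3 - <<'E'
from h import *
need(633,-149.5,5.7,84)
E
```

```text
clock: 17.7
tcp_pos: [0.6342, -0.1498, 0.01]
orientation: [0.001, 0.051, 0.999, -0.0]
wrist_force: [-0.6, -0.2, -0.5]
finger_gap: 0.026
t 17.7 tcp [ 634.2 -149.8   10. ] yaw 84.2 gap 26.0 F [-0.6 -0.2 -0.5] | d [1.2 0.2 4.2] turn [-0.     0.001  0.003]
```

```bash
python3 -m pendant '[{"fingers":22,"delta_pos":[0,0,3],"angular":[0,0,0]},{"fingers":22,"delta_pos":[0,0,1.3],"angular":[0,0,0]},{"fingers":22,"delta_pos":[0,0,0],"angular":[0,0,0]},{"fingers":42,"delta_pos":[0,0,0],"angular":[0,0,0]},{"fingers":42,"delta_pos":[0,0,0],"angular":[0,0,0]},{"fingers":42,"delta_pos":[0,0,0],"angular":[0,0,0]},{"fingers":42,"delta_pos":[0,0,-20],"angular":[0,0,0]},{"fingers":42,"delta_pos":[0,0,-40],"angular":[0,0,0]},{"fingers":50,"delta_pos":[34.7,22,-10],"angular":[0,0,0]},{"fingers":50,"delta_pos":[34.7,22,0],"angular":[0,0,0]},{"fingers":50,"delta_pos":[34.7,22,0],"angular":[0,0,0]},{"fingers":50,"delta_pos":[34.7,22,0],"angular":[0,0,0]}]'
python3 -m pendant '[{"fingers":50,"delta_pos":[34.7,22,0],"angular":[0,0,-0.12]},{"fingers":50,"delta_pos":[34.7,22,0],"angular":[0,0,-0.146]},{"fingers":50,"delta_pos":[0,0,0],"angular":[0,0,-0.146]},{"fingers":50,"delta_pos":[0,0,0],"angular":[0,0,-0.146]},{"fingers":50,"delta_pos":[0,0,0],"angular":[0,0,-0.146]},{"fingers":50,"delta_pos":[0,0,0],"angular":[0,0,-0.146]},{"fingers":50,"delta_pos":[0,0,0],"angular":[0,0,-0.146]},{"fingers":50,"delta_pos":[0,0,0],"angular":[0,0,-0.146]},{"fingers":50,"delta_pos":[0,0,0],"angular":[0,0,-0.146]},{"fingers":50,"delta_pos":[0,0,0],"angular":[0,0,-0.146]},{"fingers":50,"delta_pos":[0,0,0],"angular":[0,0,-0.146]},{"fingers":50,"delta_pos":[0,0,0],"angular":[0,0,0]}]'
python3 -m pendant '[{"fingers":50,"delta_pos":[0,0,0],"angular":[0,0,0]},{"fingers":50,"delta_pos":[0,0,0],"angular":[0,0,0]}]'
python3 - <<'E'
from h import *
p=env.camera_params('wrist');im=snap('wrist','w13');blobs(im,p,.010,lo=(12,100,60))
need(441,2,10,175)
E
```

```text
clock: 18.9
tcp_pos: [0.5033, -0.0472, 0.075]
orientation: [0.0, 0.051, 0.999, 0.0]
wrist_force: [-0.3, 0.8, -0.4]
finger_gap: 0.0498
clock: 20.1
tcp_pos: [0.4372, -0.0012, 0.075]
orientation: [0.0, -0.674, 0.739, -0.0]
wrist_force: [0.4, 0.4, -0.4]
finger_gap: 0.05
clock: 20.3
tcp_pos: [0.4372, -0.0012, 0.0749]
orientation: [0.0, -0.673, 0.74, -0.0]
wrist_force: [-0.0, -0.3, -0.2]
finger_gap: 0.0501
px [546. 257.] ctr [286.8  53. ] size [ 20.1 103.4] long axis deg 77.0
px [309. 212.] ctr [441.6   1.6] size [27.8 53.3] long axis deg 84.6
px [558.  26.] ctr [291.4 -94.2] size [28.6 46.3] long axis deg 174.6
t 20.35 tcp [437.2  -1.2  74.9] yaw 174.6 gap 50.1 F [-0.3  0.9 -1. ] | d [-3.5 -3.5 64.9] turn [-0.     0.    -0.007]
```

```bash
python3 -m pendant '[{"fingers":50,"delta_pos":[-3,-4,40],"angular":[0,0,0]},{"fingers":50,"delta_pos":[0,0,22],"angular":[0,0,0]},{"fingers":50,"delta_pos":[0,0,0],"angular":[0,0,0]},{"fingers":50,"delta_pos":[0,0,5],"angular":[0,0,0]},{"fingers":50,"delta_pos":[0,0,0],"angular":[0,0,0]},{"fingers":50,"delta_pos":[0,0,0],"angular":[0,0,0]}]'
python3 - <<'E'
from h import *
need(441.5,1.6,1.5,174.6)
p=env.camera_params('wrist');im=snap('wrist','w14');blobs(im,p,.010,lo=(12,100,60))
E
```

```text
clock: 20.95
tcp_pos: [0.4423, 0.0013, 0.0088]
orientation: [0.001, -0.674, 0.739, -0.001]
wrist_force: [-0.1, -0.6, -0.0]
finger_gap: 0.0501
t 20.95 tcp [442.3   1.3   8.8] yaw 174.7 gap 50.1 F [-0.1 -0.6 -0. ] | d [-0.3  0.8  7.3] turn [-0.002 -0.     0.001]
px [625. 353.] ctr [295.2  68.4] size [21.6 63.7] long axis deg 100.5
px [318. 253.] ctr [441.6   1.2] size [27.6 54.4] long axis deg 84.7
```

```bash
python3 -m pendant '[{"fingers":50,"delta_pos":[0,0.5,5],"angular":[0,0,0]},{"fingers":50,"delta_pos":[0,0,2],"angular":[0,0,0]},{"fingers":50,"delta_pos":[0,0,0],"angular":[0,0,0]},{"fingers":22,"delta_pos":[0,0,0],"angular":[0,0,0]},{"fingers":22,"delta_pos":[0,0,0],"angular":[0,0,0]},{"fingers":22,"delta_pos":[0,0,0],"angular":[0,0,0]},{"fingers":22,"delta_pos":[0,0,0],"angular":[0,0,0]},{"fingers":22,"delta_pos":[0,0,0],"angular":[0,0,0]},{"fingers":22,"delta_pos":[0,0,-20],"angular":[0,0,0]},{"fingers":22,"delta_pos":[0,0,-40],"angular":[0,0,0]},{"fingers":22,"delta_pos":[0,0,-30],"angular":[0,0,0]},{"fingers":22,"delta_pos":[0,0,0],"angular":[0,0,0]}]' 50
python3 -m pendant '[{"fingers":22,"delta_pos":[0,0,0],"angular":[0,0,0.145]},{"fingers":22,"delta_pos":[0,0,0],"angular":[0,0,0.145]},{"fingers":22,"delta_pos":[0,0,0],"angular":[0,0,0.145]},{"fingers":22,"delta_pos":[0,0,0],"angular":[0,0,0.145]},{"fingers":22,"delta_pos":[0,0,0],"angular":[0,0,0.145]},{"fingers":22,"delta_pos":[0,0,0],"angular":[0,0,0.145]},{"fingers":22,"delta_pos":[0,0,0],"angular":[0,0,0.145]},{"fingers":22,"delta_pos":[0,0,0],"angular":[0,0,0.145]},{"fingers":22,"delta_pos":[0,0,0],"angular":[0,0,0.145]},{"fingers":22,"delta_pos":[0,0,0],"angular":[0,0,0.145]},{"fingers":22,"delta_pos":[0,0,0],"angular":[0,0,0.13]},{"fingers":22,"delta_pos":[0,0,0],"angular":[0,0,0]}]'
python3 - <<'E'
from h import *
need(640,-89,90,84.2)
E
```

```text
clock: 22.2
tcp_pos: [0.4439, 0.001, 0.0944]
orientation: [0.002, -0.674, 0.739, -0.003]
wrist_force: [0.4, -0.5, -1.2]
finger_gap: 0.0258
clock: 23.4
tcp_pos: [0.4401, 0.0016, 0.0896]
orientation: [-0.001, 0.051, 0.999, 0.0]
wrist_force: [-0.2, 0.8, -1.2]
finger_gap: 0.0261
t 23.4 tcp [440.1   1.6  89.6] yaw 84.1 gap 26.1 F [-0.2  0.8 -1.2] | d [-208.1  -69.8   -0.8] turn [ 0.    -0.002 -0.001]
```

```bash
python3 -m pendant '[{"fingers":22,"delta_pos":[-41.6,-14,0],"angular":[0,0,0]},{"fingers":22,"delta_pos":[-41.6,-14,0],"angular":[0,0,0]},{"fingers":22,"delta_pos":[-41.6,-14,0],"angular":[0,0,0]},{"fingers":22,"delta_pos":[-41.6,-14,0],"angular":[0,0,0]},{"fingers":22,"delta_pos":[-41.6,-14,0],"angular":[0,0,0]},{"fingers":22,"delta_pos":[0,0,0],"angular":[0,0,0]},{"fingers":22,"delta_pos":[0,0,0],"angular":[0,0,0]},{"fingers":22,"delta_pos":[0,0,0],"angular":[0,0,0]}]'
python3 - <<'E'
from h import *
need(640,-89,5.5,84.2)
p=env.camera_params('wrist');im=snap('wrist','w15');blobs(im,p,.014,lo=(12,100,60))
E
```

```text
clock: 24.2
tcp_pos: [0.6391, -0.0887, 0.0897]
orientation: [-0.001, 0.05, 0.999, 0.0]
wrist_force: [-0.4, -0.2, -0.6]
finger_gap: 0.0255
t 24.2 tcp [639.1 -88.7  89.7] yaw 84.3 gap 25.5 F [-0.4 -0.2 -0.6] | d [-1.1 -0.3 84.2] turn [ 0.001 -0.003  0.001]
px [593. 286.] ctr [722.5 106.9] size [21.7 67. ] long axis deg 95.4
px [313. 268.] ctr [690.  -95.7] size [49.1 98. ] long axis deg 174.1
px [226. 203.] ctr [ 634.  -148.7] size [29.  53.6] long axis deg 174.8
px [  7. 121.] ctr [ 565.9 -273.7] size [12.2 29.5] long axis deg 159.0
```

View pics/w15.png

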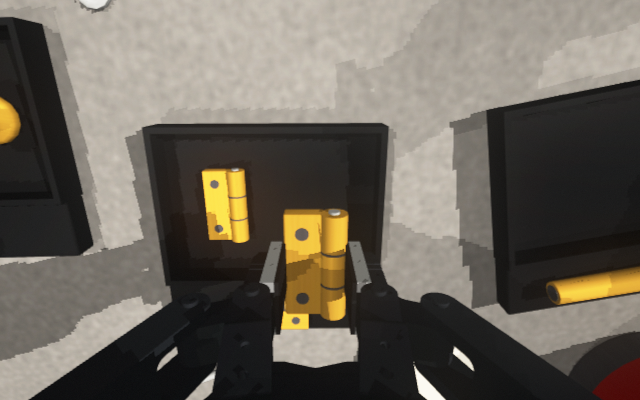

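The first leaf lies flat at (226,205) and the second is above the free half. Place it.

```bash
python3 -m pendant '[{"fingers":22,"delta_pos":[0,0,40],"angular":[0,0,0]},{"fingers":22,"delta_pos":[0,0,25],"angular":[0,0,0]},{"fingers":22,"delta_pos":[0,0,0],"angular":[0,0,0]},{"fingers":22,"delta_pos":[0,0,10],"angular":[0,0,0]},{"fingers":22,"delta_pos":[0,0,5],"angular":[0,0,0]},{"fingers":22,"delta_pos":[0,0,0],"angular":[0,0,0]},{"fingers":22,"delta_pos":[0,0,0],"angular":[0,0,0]}]'
python3 - <<'E'
from h import *
need(640,-89,5.8,84.2)
E
```

```text
clock: 24.95
tcp_pos: [0.6413, -0.0894, 0.0119]
orientation: [0.001, 0.051, 0.999, -0.0]
wrist_force: [-0.5, 0.3, -0.8]
finger_gap: 0.026
t 24.95 tcp [641.3 -89.4  11.9] yaw 84.2 gap 26.0 F [-0.5  0.3 -0.8] | d [1.3 0.3 6.1] turn [-0.     0.001 -0.   ]
```

```bash
python3 -m pendant '[{"fingers":22,"delta_pos":[0,0,4],"angular":[0,0,0]},{"fingers":22,"delta_pos":[0,0,2.2],"angular":[0,0,0]},{"fingers":22,"delta_pos":[0,0,0],"angular":[0,0,0]},{"fingers":42,"delta_pos":[0,0,0],"angular":[0,0,0]},{"fingers":42,"delta_pos":[0,0,0],"angular":[0,0,0]},{"fingers":42,"delta_pos":[0,0,0],"angular":[0,0,0]},{"fingers":42,"delta_pos":[0,0,-20],"angular":[0,0,0]},{"fingers":42,"delta_pos":[0,0,-45],"angular":[0,0,0]},{"fingers":42,"delta_pos":[0,0,-45],"angular":[0,0,0]},{"fingers":42,"delta_pos":[15.3,45,0],"angular":[0,0,0]},{"fingers":42,"delta_pos":[15.3,45,0],"angular":[0,0,0]},{"fingers":42,"delta_pos":[15.3,45,0],"angular":[0,0,0]}]'
python3 -m pendant '[{"fingers":42,"delta_pos":[15.3,45,0],"angular":[0,0,0]},{"fingers":42,"delta_pos":[15.3,45,0],"angular":[0,0,0]},{"fingers":42,"delta_pos":[15.3,45,0],"angular":[0,0,0]},{"fingers":42,"delta_pos":[15.3,45,0],"angular":[0,0,0]},{"fingers":42,"delta_pos":[15.3,45,0],"angular":[0,0,0.145]},{"fingers":42,"delta_pos":[11,46,0],"angular":[0,0,0.145]},{"fingers":42,"delta_pos":[0,0,0],"angular":[0,0,0.145]},{"fingers":42,"delta_pos":[0,0,0],"angular":[0,0,0.145]},{"fingers":42,"delta_pos":[0,0,0],"angular":[0,0,0.145]},{"fingers":42,"delta_pos":[0,0,0],"angular":[0,0,0.145]},{"fingers":42,"delta_pos":[0,0,0],"angular":[0,0,0.145]},{"fingers":42,"delta_pos":[0,0,0],"angular":[0,0,0.145]}]'
python3 -m pendant '[{"fingers":42,"delta_pos":[0,0,0],"angular":[0,0,0.13]},{"fingers":42,"delta_pos":[0,0,0],"angular":[0,0,0]},{"fingers":42,"delta_pos":[0,0,0],"angular":[0,0,0]},{"fingers":42,"delta_pos":[0,0,0],"angular":[0,0,0]}]'
python3 - <<'E'
from h import *
p=env.camera_params('wrist');im=snap('wrist','w16');blobs(im,p,.036,lo=(12,100,60))
need(546,329,90,10)
E
```

```text
clock: 26.15
tcp_pos: [0.6087, 0.0506, 0.1153]
orientation: [0.001, 0.052, 0.999, 0.0]
wrist_force: [-0.3, 0.8, -0.4]
finger_gap: 0.0419
clock: 27.35
tcp_pos: [0.5561, 0.3281, 0.1145]
orientation: [-0.0, 0.592, 0.806, -0.0]
wrist_force: [0.1, -0.5, 0.3]
finger_gap: 0.0422
clock: 27.75
tcp_pos: [0.5562, 0.328, 0.1147]
orientation: [-0.0, 0.64, 0.769, 0.0]
wrist_force: [0.3, 0.1, -1.4]
finger_gap: 0.0418
px [297. 194.] ctr [544.9 328.2] size [15.8 99.4] long axis deg 100.5
px [627.  84.] ctr [730.5 436.2] size [17.9 40.7] long axis deg 116.3
t 27.8 tcp [556.2 328.  114.7] yaw 10.4 gap 41.9 F [-0.1  0.2 -0.4] | d [ 2.8 -9.8 24.7] turn [ 0.    -0.     0.008]
```

View pics/w16.png

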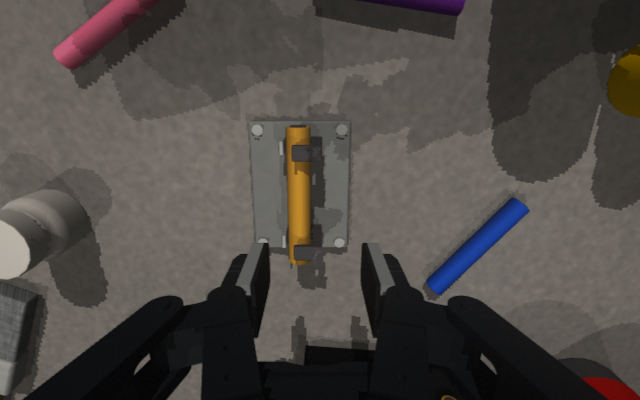

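The lips at (303,152) and (305,252) come from the right (+x), and the flaps are on the left at (282,150) and (284,241). The rod runs parallel to the fingers. Centre, descend and grip.

```bash
python3 -m pendant '[{"fingers":42,"delta_pos":[2.2,-11,25],"angular":[0,0,0]},{"fingers":42,"delta_pos":[0,0,25],"angular":[0,0,0]},{"fingers":42,"delta_pos":[0,0,0],"angular":[0,0,0]},{"fingers":42,"delta_pos":[0,0,0],"angular":[0,0,0]}]'
python3 - <<'E'
from h import *
p=env.camera_params('wrist');im=snap('wrist','w17');blobs(im,p,.036,lo=(12,100,60))
need(545,328.2,15.5,10.5)
E
```

```text
clock: 28.2
tcp_pos: [0.5448, 0.3281, 0.0647]
orientation: [-0.0, 0.64, 0.768, -0.0]
wrist_force: [0.2, -0.3, 0.9]
finger_gap: 0.042
px [314. 225.] ctr [545.2 327.9] size [ 15.7 100.6] long axis deg 100.3
t 28.25 tcp [545.6 328.5  65.7] yaw 10.4 gap 41.9 F [ 0.5 -0.8  1. ] | d [-0.2 -0.7 50.2] turn [ 0.001 -0.    -0.002]
```

```bash
python3 -m pendant '[{"fingers":42,"delta_pos":[0,0,25],"angular":[0,0,0]},{"fingers":42,"delta_pos":[0,0,15],"angular":[0,0,0]},{"fingers":42,"delta_pos":[0,0,0],"angular":[0,0,0]},{"fingers":42,"delta_pos":[0,0,9],"angular":[0,0,0]},{"fingers":42,"delta_pos":[0,0,0],"angular":[0,0,0]},{"fingers":10,"delta_pos":[0,0,0],"angular":[0,0,0]},{"fingers":10,"delta_pos":[0,0,0],"angular":[0,0,0]},{"fingers":10,"delta_pos":[0,0,0],"angular":[0,0,0]},{"fingers":10,"delta_pos":[0,0,0],"angular":[0,0,0]},{"fingers":10,"delta_pos":[0,0,0],"angular":[0,0,0]}]' 60
python3 - <<'E'
from h import *
need(545,328.2,15.5,10.5)
E
```

```text
clock: 29.25
tcp_pos: [0.5455, 0.3285, 0.0166]
orientation: [0.0, 0.64, 0.768, 0.001]
wrist_force: [-0.5, -0.6, 6.3]
finger_gap: 0.0143
t 29.25 tcp [545.5 328.5  16.6] yaw 10.4 gap 14.3 F [-0.5 -0.6  6.3] | d [-0.2 -0.6  1.1] turn [ 0.002 -0.    -0.003]
```

```bash
python3 -m pendant '[{"fingers":10,"delta_pos":[0,-4,0],"angular":[0,0,0]},{"fingers":10,"delta_pos":[0,-4,0],"angular":[0,0,0]},{"fingers":10,"delta_pos":[0,-4,0],"angular":[0,0,0]},{"fingers":10,"delta_pos":[0,-4,0],"angular":[0,0,0]},{"fingers":10,"delta_pos":[0,0,0],"angular":[0,0,0]}]' 80
python3 -m pendant '[{"fingers":10,"delta_pos":[0,-4,0],"angular":[0,0,0]},{"fingers":10,"delta_pos":[0,-4,0],"angular":[0,0,0]},{"fingers":10,"delta_pos":[0,-4,0],"angular":[0,0,0]},{"fingers":10,"delta_pos":[0,-4,0],"angular":[0,0,0]},{"fingers":10,"delta_pos":[0,-4,0],"angular":[0,0,0]},{"fingers":10,"delta_pos":[0,-2,0],"angular":[0,0,0]},{"fingers":10,"delta_pos":[0,0,0],"angular":[0,0,0]},{"fingers":10,"delta_pos":[0,0,0],"angular":[0,0,0]}]'
python3 - <<'E'
from h import *
p=env.camera_params('wrist');im=snap('wrist','w18');blobs(im,p,.036,lo=(12,100,60))
need(545,328.2,100,10.4)
E
```

```text
clock: 29.75
tcp_pos: [0.5316, 0.3261, 0.0168]
orientation: [0.002, 0.641, 0.768, 0.002]
wrist_force: [5.3, 0.9, 2.6]
finger_gap: 0.0135
clock: 30.55
tcp_pos: [0.5072, 0.3213, 0.0153]
orientation: [-0.0, 0.64, 0.768, -0.0]
wrist_force: [0.1, -0.1, -1.2]
finger_gap: 0.0137
px [315. 261.] ctr [506.6 325.3] size [15.5 93.3] long axis deg 100.4
t 30.6 tcp [507.5 321.4  15.5] yaw 10.4 gap 13.6 F [-0.2 -0.8 -0.9] | d [ -0.   38.1 -84.6] turn [-0.     0.    -0.001]
```

The rod is out of the clip: it moved 38 mm and the force fell back to about 0. Lift it and carry it to the rods tray.

```bash
python3 -m pendant '[{"fingers":10,"delta_pos":[0,0,-15],"angular":[0,0,0]},{"fingers":10,"delta_pos":[0,0,-35],"angular":[0,0,0]},{"fingers":10,"delta_pos":[0,0,-45],"angular":[0,0,0]},{"fingers":10,"delta_pos":[-38,14.8,0],"angular":[0,0,0]},{"fingers":10,"delta_pos":[-38,14.8,0],"angular":[0,0,0]},{"fingers":10,"delta_pos":[-38,14.8,0],"angular":[0,0,0]},{"fingers":10,"delta_pos":[-38,14.8,0],"angular":[0,0,0]},{"fingers":10,"delta_pos":[-38,14.8,0],"angular":[0,0,0]},{"fingers":10,"delta_pos":[-38,14.8,0],"angular":[0,0,0]},{"fingers":10,"delta_pos":[0,0,0],"angular":[0,0,0.094]},{"fingers":10,"delta_pos":[0,0,0],"angular":[0,0,0]},{"fingers":10,"delta_pos":[0,0,0],"angular":[0,0,0]}]'
python3 - <<'E'
from h import *
p=env.camera_params('wrist');im=snap('wrist','w19');blobs(im,p,.12,lo=(12,100,60))
need(635.5,112.5,12,5)
E
```

```text
clock: 31.8
tcp_pos: [0.6355, 0.1132, 0.1104]
orientation: [-0.0, 0.675, 0.738, -0.0]
wrist_force: [-0.1, 0.7, -1.3]
finger_gap: 0.0134
px [315. 261.] ctr [635.9 110.8] size [ 17.1 101.8] long axis deg 95.4
px [423. 200.] ctr [677.4 145.9] size [10.  58.8] long axis deg 95.5
t 31.85 tcp [635.4 113.7 110.5] yaw 5.1 gap 13.3 F [-0.5  0.3 -1.2] | d [-1.2  0.1 98.5] turn [-0.001 -0.     0.002]
```

View pics/w19.png

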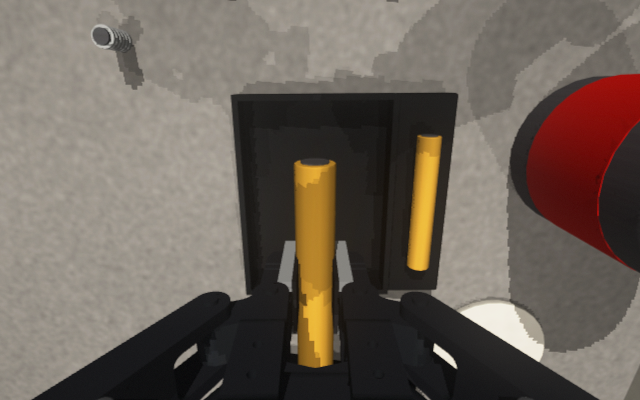

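The rod tray is under the tool, with its open part centred at about x=312 px. The rod at 315 runs parallel to the sample. Since the axis is 18 mm above the TCP, lower to just off the floor and let go narrowly, so the fingers keep the rod from rolling.

```bash
python3 -m pendant '[{"fingers":10,"delta_pos":[0,0,40],"angular":[0,0,0]},{"fingers":10,"delta_pos":[0,0,40],"angular":[0,0,0]},{"fingers":10,"delta_pos":[0,0,0],"angular":[0,0,0]},{"fingers":10,"delta_pos":[0,0,14],"angular":[0,0,0]},{"fingers":10,"delta_pos":[0,0,0],"angular":[0,0,0]},{"fingers":10,"delta_pos":[0,0,5],"angular":[0,0,0]},{"fingers":10,"delta_pos":[0,0,0],"angular":[0,0,0]},{"fingers":10,"delta_pos":[0,0,0],"angular":[0,0,0]}]'
python3 - <<'E'
from h import *
need(635.5,112.5,5.3,5)
E
```

```text
clock: 32.65
tcp_pos: [0.6366, 0.1131, 0.0127]
orientation: [0.001, 0.676, 0.737, 0.001]
wrist_force: [0.7, -0.8, -1.4]
finger_gap: 0.0131
t 32.65 tcp [636.6 113.1  12.7] yaw 5.0 gap 13.1 F [ 0.7 -0.8 -1.4] | d [-0.5 -1.1  7.4] turn [ 0.002 -0.    -0.001]
```

```bash
python3 -m pendant '[{"fingers":10,"delta_pos":[0,0,4],"angular":[0,0,0]},{"fingers":10,"delta_pos":[0,0,2.5],"angular":[0,0,0]},{"fingers":10,"delta_pos":[0,0,0],"angular":[0,0,0]},{"fingers":10,"delta_pos":[0,0,0],"angular":[0,0,0]},{"fingers":19,"delta_pos":[0,0,0],"angular":[0,0,0]},{"fingers":19,"delta_pos":[0,0,0],"angular":[0,0,0]},{"fingers":19,"delta_pos":[0,0,0],"angular":[0,0,0]},{"fingers":19,"delta_pos":[0,0,0],"angular":[0,0,0]},{"fingers":19,"delta_pos":[0,0,0],"angular":[0,0,0]},{"fingers":21,"delta_pos":[0,0,0],"angular":[0,0,0]},{"fingers":21,"delta_pos":[0,0,0],"angular":[0,0,0]},{"fingers":21,"delta_pos":[0,0,0],"angular":[0,0,0]}]' 20
python3 - <<'E'
from h import *
p=env.camera_params('wrist');im=snap('wrist','w20');blobs(im,p,.012,lo=(12,100,60))
need(635.5,112.5,5.3,5)
E
```

```text
clock: 33.85
tcp_pos: [0.6358, 0.1131, 0.0052]
orientation: [-0.0, 0.676, 0.737, 0.0]
wrist_force: [-0.6, 0.2, -0.4]
finger_gap: 0.021
px [508. 251.] ctr [719.  121.7] size [27.1 85.5] long axis deg 99.1
px [316. 255.] ctr [637.9 111.4] size [ 22.5 104.7] long axis deg 96.4
t 33.9 tcp [635.8 113.1   5.2] yaw 5.0 gap 21.0 F [-0.6  0.1 -0.6] | d [-0.6 -0.4 -0.1] turn [-0.    -0.    -0.001]
```

```bash
python3 -m pendant '[{"fingers":26,"delta_pos":[0,0,0],"angular":[0,0,0]},{"fingers":26,"delta_pos":[0,0,0],"angular":[0,0,0]},{"fingers":30,"delta_pos":[0,0,-10],"angular":[0,0,0]},{"fingers":30,"delta_pos":[0,0,-20],"angular":[0,0,0]},{"fingers":30,"delta_pos":[0,0,-40],"angular":[0,0,0]},{"fingers":30,"delta_pos":[0,0,-45],"angular":[0,0,0]},{"fingers":30,"delta_pos":[0,0,-45],"angular":[0,0,0]},{"fingers":30,"delta_pos":[0,0,-45],"angular":[0,0,0]},{"fingers":30,"delta_pos":[0,0,0],"angular":[0,0,0]},{"fingers":30,"delta_pos":[0,0,0],"angular":[0,0,0]},{"fingers":30,"delta_pos":[0,0,0],"angular":[0,0,0]}]'
python3 - <<'E'
from h import *
p=env.camera_params('wrist');im=snap('wrist','w21');blobs(im,p,.012,lo=(12,100,60))
need(500,113,200,5)
ims=snap('side','side1')
a=cv2.resize(im,(512,320)); b=cv2.resize(ims[90:260,225:395],(280,280),interpolation=cv2.INTER_CUBIC)
o=np.zeros((600,792,3),np.uint8);o[:320,:512]=a;o[320:600,:280]=b
c=cv2.resize(ims[240:310,260:400],(500,250),interpolation=cv2.INTER_CUBIC);o[330:580,290:790]=c
o[:280,512:792]=cv2.resize(snap('top','top1')[110:230,250:510],(280,280));cv2.imwrite('pics/fin.png',o)
E
```

```text
clock: 35.0
tcp_pos: [0.6352, 0.113, 0.2095]
orientation: [-0.001, 0.676, 0.737, -0.0]
wrist_force: [0.5, -0.3, -0.2]
finger_gap: 0.0302
px [298. 362.] ctr [ 635.6 -135.9] size [ 9.1 49.9] long axis deg 175.0
px [306. 330.] ctr [642.2 -87.5] size [31.3 52. ] long axis deg 174.0
px [ 25. 332.] ctr [ 302.1 -122.6] size [64.4 83.3] long axis deg 106.6
px [393. 169.] ctr [714.9 112.9] size [ 17.5 103.7] long axis deg 95.4
px [316. 162.] ctr [635.9 113.5] size [15.8 98.2] long axis deg 94.8
t 35.05 tcp [634.9 113.  208.8] yaw 5.0 gap 29.7 F [ 0.8 -0.6 -0.5] | d [  11.7 -134.4    9.1] turn [-0.003 -0.    -0.001]
```

View pics/fin.png

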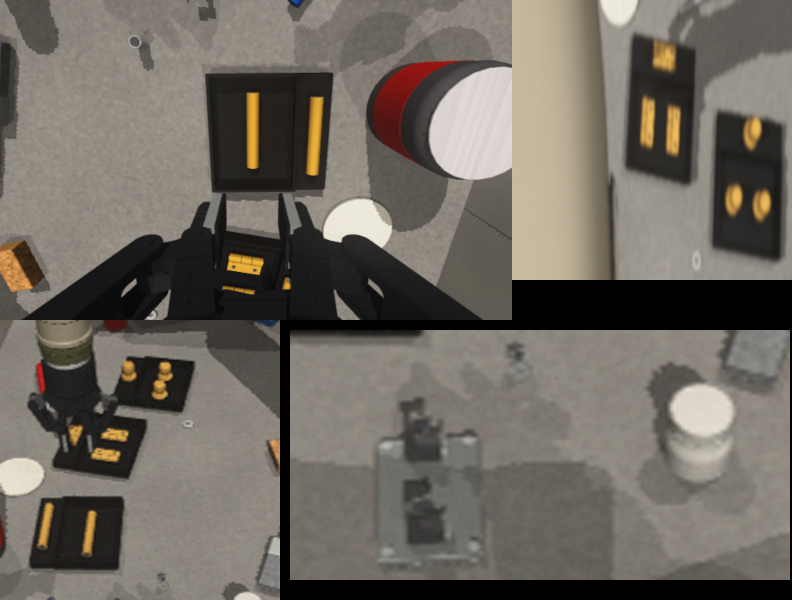

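The last check shows everything as asked:
- **Rod:** flat in the rods tray at wrist pixel (253,130), size 15.8 x 98 mm.
- **Leaves:** flat beside each other, both with screw heads up.
- **Feet:** both upright in their tray.
- **Clip and jar:** the clip is empty and the jar is standing.

The gripper is clear at 0.21 m, so I hand in.

```bash
python3 -c "
from h import *
print(env.hand_in())"
```

```text
the job is handed in; nothing more can be done
None
```

I sorted all five fittings and handed the job in at about 35 s of the 115 s allowed; no verdict was reported. Both feet went into the feet tray, then both leaves into the leaves tray. Last, I pulled the rod 38 mm to the clip's -x past the flaps, lifted it and put it in the rods tray.

My last pictures (wrist, side and top) showed:
- **Feet:** both standing upright and apart.
- **Leaves:** both flat beside each other with the screw heads up.
- **Rod:** lying on the tray floor at about (0.636, 0.113), parallel to the sample.
- **Clip and jar:** the clip is empty, and the jar is standing; I judged that it had not moved by eye only.
- **Robot:** clear of everything at 0.21 m height.

Two things did not go perfectly:
- **First foot:** my first grip was off-centre and too high, so I let go and gripped it again.
- **Rod:** I had to release it about 11 mm above the tray floor because the fingertips reached the floor first. It came to rest without rolling.

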